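Clip a vial carrier onto the eye of a dipping stand

ROBOT

A 6-joint arm with a two-finger parallel gripper is mounted at the origin on a cart in front of the work surface, level with it; the furniture and walls round the work are solid. World frame = base frame: x ahead of the robot, y to its left, z up, the work surface at z = 0. Lengths are in m, angles in rad, forces in N, time in s.
With the tool pointing down it reaches from about 0.3 to 1 m from the base axis. Payload 5.1 kg.
Tool frame: the origin (TCP) lies midway between the tips of the shut fingers; the grasp point (between the pads) lies 19 mm behind it; z points along the fingers, y is the line along which they close (so a half turn about z gives the same grasp; the last joint's range is limited). The gripper opens to 95 mm and grips with 3 to 60 N. Pads are 20 mm wide; open, the fingers measure 119 mm over their backs; the gripper's body (75 mm by 180 mm) begins 59 mm behind the grasp point.
Start: joints at [1.198, 0.124, 1.65, -0, 1.367, -0.083], TCP at [0.186, 0.623, 0.215] pointing down, gripper open.
Joint ranges: [-2.61, 2.61], [-1.02, 2.33], [0.03, 2.71], [-1.35, 4.49], [0.32, 2.68], [-2.91, 2.91]. Speed limits (rad/s): [2.57, 2.57, 3.14, 3.14, 3.14, 3.14].

INTERFACE

Orientations are given as a rotation vector (axis times angle).
In Python, from rig import r gives the robot as it stands. The module is installed in compiled form; this text tells all that it offers.
- The arm moves only by the shell command python3 -m crank 'ROWS' [FORCE]. ROWS is JSON, a list that holds one entry, the list of rows, each a list of 7 numbers: the shift along the tool's x, y, z each as a share of 0.03 m, from -1 to 1, then the turn, a rotation vector about the tool's x, y, z each as a share of 0.1 rad, from -1 to 1, then the gripper command: -1 is shut, 1 is fully open, values between are in proportion. In form: [[[dx, dy, dz, ax, ay, az, gripper], ...]]. A call has exactly 8 rows; each row shifts and turns the commanded pose from where the row before left it, along the tool's axes as they then stand; what a row does not reach is not made up. A row lasts 1/10 s, in which the tool goes at most 50 mm and 8.59 degrees, less where a joint would pass 70% of its speed; a pose out of reach is approached as far as the arm can. A call with a number of a shift or a turn outside -1 to 1 is refused whole. A call with a gripper value outside its range is refused whole. The fingers move at their own pace and stop on an object; FORCE is the grip in N (left out, the last holds). Time passes only in rows, so rows that do not move let the fingers close, or fill a call up. It gives the time, the measured TCP pose, the force, the opening and the grip force at its end, in the units of the state.
- r.observe(): the state, without advancing time (a new reading comes with each control period).
- r.grab_frame(name): name is "scene" or "top" or "wrist"; returns (picture, depth): 480x640x3 uint8, blue, green, red; 480x640 float32, m along the optical axis (not along the pixel's ray), 0 where there is no reading.
- r.camera_params(name): a dict with "fx", "fy", "cx", "cy" (pixels), "R" (3x3) and "t" (3): a world point X has camera coordinates R X + t. Camera axes: x right, y down, z forward; pixel columns grow to the right and rows downward; lengths in m; the calibration is good to about 2 mm. A picture is of the moment at which its call begins: read the wrist's pose just before it. camera_params takes no time and is no camera call; for the wrist camera it gives the pose at the moment of the call.
- r.job_done(): hands the job in; it is judged then, once.
The state is a dict: "t": time; "qpos": joint angles; "dq": joint speeds; "joint_torque": joint torques, N m; "eef_pos": TCP position; "tcp_rot": TCP orientation; "wrist_force": force on the tool from outside, world axes, zero at the start; "torque": the same for the moment, N m; "width": finger opening in m; "grasp_force": force on a finger pad.
Only numpy, scipy, OpenCV 4.12 (cv2) and the standard library are available. Lean on these libraries where they do the work, as an engineer would, in place of code of your own. Each camera call takes 0.05 s, during which the arm holds its last target. There are 200 camera calls.

TASK

Take the steel vial carrier by its black handle and hang it on the eye of the white-footed stand: press the brass sprung gate of its snap hook against the eye's front bar until the bar is inside the hook and the gate has snapped shut behind it. Then, with the bar home in the top bend of the hook, pull the carrier down so that the eye carries about 12 N for half a second to prove the hook, never loading the eye with more than 20 N, and let go so that the carrier hangs still. Leave the dropper bottles, the dish and the marker where they are.

Things in the scene. Friction and masses are not known exactly. Their poses are not given: they have to be found in the camera images.
- carrier: Loose steel vial carrier standing upright, 62 mm wide, 164 mm tall, 0.24 to 0.39 kg; origin under its centre, z up. Round base and plate with four vials up to 52 mm high; above them a snap hook of 8 mm round steel in the carrier's x-z plane (40 mm wide in x, 8 mm thick in y), its mouth facing the carrier's +x. Outside of the hook's bend at 127 mm, black handle at 128 to 164 mm.
- handle_mid (a point): Point to grasp, 148 mm above the carrier's underside, in the middle of the black handle (24 mm in carrier x, 16 mm in carrier y, 36 mm tall); it can be taken from above with the fingers closing along the carrier's y. Axes as the carrier's.
- hook_mouth (a point): Point on the shut gate (carrier x = +16 mm, 95 mm above its underside) at which the eye's bar is best pressed in. The free mouth reaches from 80 mm (lower jaw) to 103 mm (nose tip) above the underside. The nose is 8 mm thick, so the bar's middle must come at least 8 mm inside this point to be past it; 13 to 16 mm is good.
- hook_back (a point): Middle of the hook's closed back, 8 mm thick, at carrier x = -16 mm, 95 mm above its underside. Between nose and back the hook is 24 mm wide inside.
- hook_seat (a point): Point in the hook (carrier x = 0, 115.5 mm above the carrier's underside) where the middle of the eye's bar lies when it is home in the top bend, 20.5 mm above the level of the mouth point. Axes as the carrier's.
- gate (a joint): Brass spring gate, 30 mm long, pivoted at its lower end (carrier x 16, height 75 mm): 0 shut, to 1.1 rad swung inwards, the only way it opens. Pressed 20 mm above the pivot it takes about 2 N to start and 5 to 10 N at 0.8 rad. With the bar pressed in level past the nose, lower the hook some 20 mm: the bar slides up past the gate's tip and the spring shuts the gate below it.
- stand: Stand fixed to the table, of white foot 130 x 120 x 12 mm, thin post and blue block (top at 217 mm), the post 100 mm behind (stand's +x) the eye's front bar; origin on the table straight below the middle of that bar. Stand's -x is the side from which the hook must come, so the carrier hooks on with its x along the stand's x.
- eye: Steel eye of 7 mm round bar lying level, 178 to 202 mm above the table: 45 mm wide in y, 40 mm long in x, opening 31 x 28 mm, on the stand's -x side; origin in the middle of its straight front bar, axes as the stand's. Its shank has 16 mm of vertical play (drag about 1 N), then bears on a stiff spring buffer; where in the play it starts is unknown: only the load tells when it bears.
- eye_bar (a point): Middle of the axis of the eye's straight front bar (7 mm thick, straight for 26 mm along the stand's y).
- bottle_black: Dropper bottle with black cap, 32 x 32 x 90 mm, origin under its centre; bystander.
- bottle_red: Dropper bottle with red cap, 32 x 32 x 90 mm, origin under its centre; bystander.
- dish: Closed petri dish, 94 mm across, 19 mm high, origin under its centre; bystander.
- marker: Red and black marker pen lying on the table, 102 x 12 mm, origin under its centre; bystander.
Things that resemble listed ones, but are neither listed nor needed, are in the scene too. Leave any purple look-alike of the carrier alone.

How it is judged:
By the outcome, as a careful person would: the job done as asked, in the order asked, and still so for the second after the job is handed in, with the robot touching nothing.
It also fails if it takes over 72 s, if anything falls off the work surface, if the arm or the gripper's body presses on something with over 40 N, if the wrist force passes 120 N, or if a joint passes its speed limit or range.

## Working session

There is one attempt and no reset: what is moved stays moved. The work goes in short steps, Python scripts to look and compute and a shell command to move; the robot and the scene stay as the last step left them, time stands still between calls to the robot, and variables do not carry over. Pictures are saved under pics/ and viewed, at most 10 in all, crops included, and the job is handed in when it is done.

```bash
mkdir -p pics; cat > h.py <<'E'
import numpy as np, cv2
from rig import r
from scipy.spatial.transform import Rotation as Ro
def grab(n,save=None):
    p=r.camera_params(n); im,d=r.grab_frame(n)
    if save: cv2.imwrite('pics/'+save+'.png',im)
    np.savez('%s.npz'%(save or n),im=im,d=d,**{k:np.array(v) for k,v in p.items()})
    return im,d,p
def load(s): return np.load('%s.npz'%s)
def cloud(z):
    d=z['d'];v,u=np.mgrid[0:480,0:640]
    c=np.stack([(u-z['cx'])/z['fx']*d,(v-z['cy'])/z['fy']*d,d],-1)
    return (c-z['t'])@z['R']
def st():
    s=r.observe(); 
    print({k:np.round(s[k],4).tolist() for k in ('t','eef_pos','tcp_rot','wrist_force','torque','width','grasp_force')})
    return s
E
python3 - <<'E'
from h import *
s=st(); print(Ro.from_rotvec(s['tcp_rot']).as_matrix().round(3).tolist())
a=grab('scene','scene0')[0]; b=grab('top','top0')[0]
E
```

```text
{'t': 0.0, 'eef_pos': [0.1856, 0.6223, 0.2134], 'tcp_rot': [-0.4536, -3.1082, 0.0031], 'wrist_force': [-0.7815, 0.4339, 0.0853], 'torque': [0.0208, 0.0292, 0.0861], 'width': 0.0956, 'grasp_force': 0.0}
[[-0.958, 0.286, -0.001], [0.286, 0.958, -0.002], [0.0, -0.002, -1.0]]
```

View pics/scene0.png

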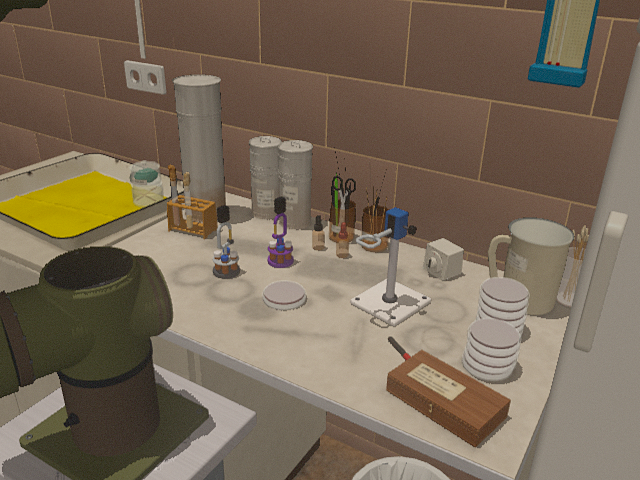

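View pics/top0.png

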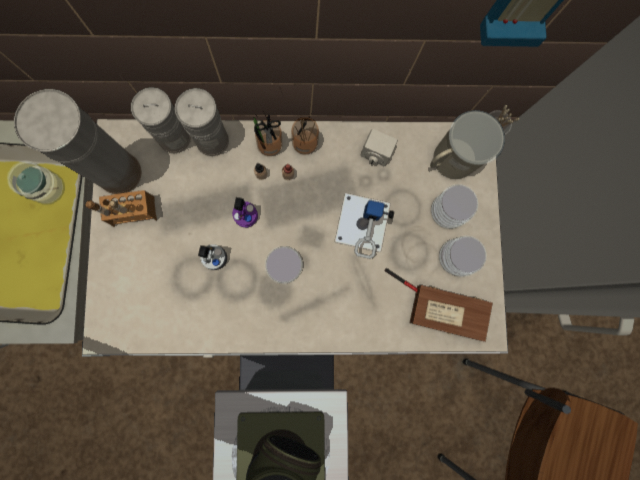

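The grey steel carrier is at scene (226,243) / top (212,256). A purple look-alike stands at scene (280,235) / top (245,212). The stand is at scene (392,265) / top (365,225), with its eye at scene (372,238) / top (367,247). The grey hook with the black base fits the description. I'll confirm it in one enlarged crop and measure.

```bash
python3 - <<'E'
from h import *
zs,zt=load('scene0'),load('top0')
a=cv2.resize(zs['im'][195:285,195:305],None,fx=3.6,fy=5,interpolation=cv2.INTER_CUBIC)
a=cv2.resize(zs['im'][190:285,200:300],(400,380),interpolation=cv2.INTER_CUBIC)
b=cv2.resize(zt['im'][185:285,190:290],(400,400),interpolation=cv2.INTER_CUBIC)[:380]
c=cv2.resize(zt['im'][190:260,330:400],(400,220))
e=cv2.resize(zs['im'][195:330,345:435],(400,220))
cv2.imwrite('pics/crop1.png',np.vstack([np.hstack([a,b]),np.hstack([e,c])]))
for n,z in(('scene',zs),('top',zt)):
    P=cloud(z); print(n,'cam',(-z['R'].T@z['t']).round(3), 'f',z['fx'])
    for nm,(u0,u1,v0,v1) in {'scene':{'carrier':(210,245,200,282),'stand':(348,435,200,330)},'top':{'carrier':(195,232,240,272),'stand':(335,398,190,262)}}[n].items():
        Q=P[v0:v1,u0:u1].reshape(-1,3); Q=Q[(Q[:,2]>0.006)&(Q[:,2]<.3)]
        for lo,hi in ((.006,.02),(.02,.05),(.05,.1),(.1,.128),(.132,.17),(.17,.207),(.207,.225)):
            q=Q[(Q[:,2]>lo)&(Q[:,2]<hi)]
            if len(q)>3: print(nm,lo,hi,len(q),q.mean(0).round(3),np.percentile(q,3,0).round(3),np.percentile(q,97,0).round(3))
E
```

```text
scene cam [-0.455 -0.634  0.717] f 613.4094383421523
carrier 0.006 0.02 269 [0.487 0.185 0.012] [0.443 0.137 0.007] [0.624 0.324 0.019]
carrier 0.02 0.05 450 [0.519 0.213 0.037] [0.447 0.141 0.021] [0.702 0.364 0.05 ]
carrier 0.05 0.1 318 [0.516 0.212 0.068] [0.452 0.149 0.051] [0.671 0.361 0.096]
carrier 0.1 0.128 86 [0.47  0.165 0.114] [0.455 0.159 0.101] [0.49  0.172 0.126]
carrier 0.132 0.17 188 [0.469 0.163 0.15 ] [0.459 0.156 0.133] [0.482 0.174 0.164]
stand 0.006 0.02 2136 [ 0.587 -0.194  0.012] [ 0.495 -0.265  0.007] [ 0.842 -0.03   0.018]
stand 0.02 0.05 793 [ 0.747 -0.13   0.034] [ 0.548 -0.234  0.021] [0.845 0.026 0.049]
stand 0.05 0.1 1879 [ 0.776 -0.094  0.077] [ 0.551 -0.217  0.052] [0.845 0.026 0.098]
stand 0.1 0.128 454 [ 0.762 -0.143  0.111] [ 0.549 -0.212  0.1  ] [ 0.846 -0.05   0.126]
stand 0.132 0.17 150 [ 0.551 -0.208  0.152] [ 0.54  -0.222  0.133] [ 0.561 -0.196  0.17 ]
stand 0.17 0.207 696 [ 0.523 -0.206  0.187] [ 0.457 -0.245  0.173] [ 0.562 -0.169  0.205]
stand 0.207 0.225 211 [ 0.552 -0.207  0.214] [ 0.539 -0.223  0.208] [ 0.57  -0.188  0.218]
top cam [ 0.35
[... 368 characters left out ...]
er 0.132 0.17 111 [0.47  0.166 0.158] [0.459 0.159 0.137] [0.482 0.176 0.167]
stand 0.006 0.02 1727 [ 0.557 -0.194  0.012] [ 0.496 -0.261  0.007] [ 0.624 -0.142  0.017]
stand 0.02 0.05 51 [ 0.552 -0.198  0.026] [ 0.542 -0.212  0.02 ] [ 0.567 -0.187  0.045]
stand 0.05 0.1 34 [ 0.55  -0.197  0.075] [ 0.547 -0.208  0.051] [ 0.558 -0.193  0.097]
stand 0.1 0.128 10 [ 0.549 -0.197  0.112] [ 0.547 -0.202  0.103] [ 0.552 -0.194  0.122]
stand 0.132 0.17 5 [ 0.546 -0.199  0.167] [ 0.537 -0.213  0.164] [ 0.563 -0.183  0.169]
stand 0.17 0.207 400 [ 0.506 -0.194  0.186] [ 0.456 -0.241  0.178] [ 0.555 -0.164  0.202]
stand 0.207 0.225 264 [ 0.554 -0.201  0.216] [ 0.538 -0.219  0.209] [ 0.57  -0.184  0.22 ]
```

View pics/crop1.png

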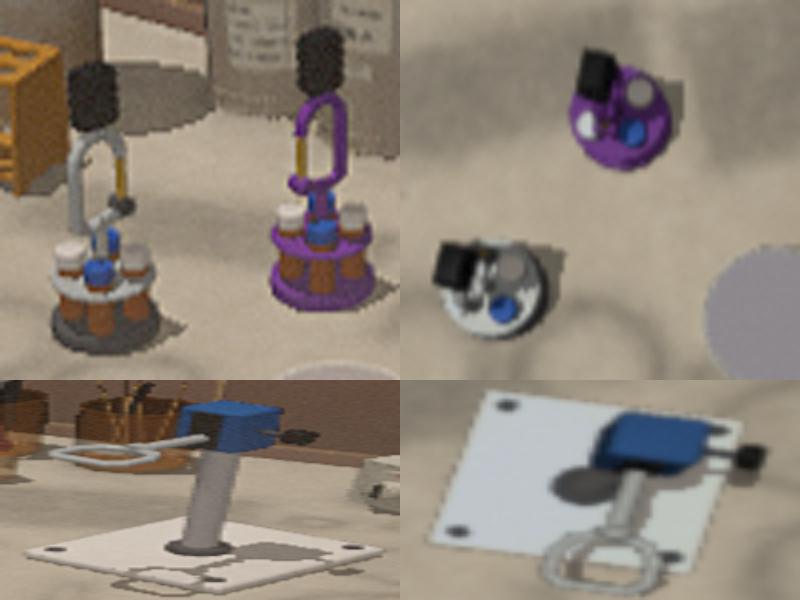

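The crop confirms it: the left one is steel grey with a black base, and its brass gate is on the image-right side (roughly world +x,-y). The right one is the purple look-alike. Next I'll fit the axes.

```bash
python3 - <<'E'
from h import *
zs,zt=load('scene0'),load('top0')
def pca(q):
    c=q.mean(0);w,v=np.linalg.eigh(np.cov((q-c)[:,:2].T));return np.degrees(np.arctan2(v[1,1],v[0,1])),np.sqrt(w)*1000
for n,z in(('scene',zs),('top',zt)):
    P=cloud(z);I=z['im'];H=cv2.cvtColor(I,cv2.COLOR_BGR2HSV)
    near=np.hypot(P[...,0]-.469,P[...,1]-.166)<.045
    for nm,lo,hi in(('hook',.07,.126),('handle',.132,.17)):
        q=P[near&(P[...,2]>lo)&(P[...,2]<hi)]
        if len(q)>4: print(n,nm,len(q),q.mean(0).round(4),pca(q), cv2.minAreaRect((q[:,:2]*1000).astype(np.float32)))
    g=near&(H[...,0]>15)&(H[...,0]<32)&(H[...,1]>150)&(P[...,2]>.06)
    if g.sum(): print('gate',g.sum(),P[g].mean(0).round(3))
    foot=(abs(P[...,2]-.012)<.005)&(H[...,1]<45)&(I.min(-1)>150)&(np.hypot(P[...,0]-.555,P[...,1]+.195)<.12)
    foot=cv2.morphologyEx(foot.astype(np.uint8),cv2.MORPH_OPEN,np.ones((3,3)))>0
    print('foot',foot.sum(),cv2.minAreaRect((P[foot][:,:2]*1000).astype(np.float32)))
    bl=(P[...,2]>.208)&(P[...,2]<.225)&(np.hypot(P[...,0]-.555,P[...,1]+.2)<.06)&(H[...,0]>95)&(H[...,1]>100)
    print('block',P[bl].mean(0).round(4),pca(P[bl]),cv2.minAreaRect((P[bl][:,:2]*1000).astype(np.float32)))
    ey=(P[...,2]>.17)&(P[...,2]<.21)&(P[...,0]<.515)&(np.hypot(P[...,0]-.48,P[...,1]+.2)<.06)
    q=P[ey]; print('eye',len(q),q.mean(0).round(4),np.median(q[:,2])); 
    np.save('eye_%s.npy'%n,q)
    for ang in(-10,-12,-14,-16,-18,-20,-22,-24): 
        a=np.radians(ang);e=q[:,:2]@[np.cos(a),np.sin(a)];f=q[:,:2]@[-np.sin(a),np.cos(a)]
        k=e<np.percentile(e,1)+.012
        print(ang,np.percentile(e,1).round(4),np.percentile(f,[1,99]).round(4),end=' ')
    print()
E
```

```text
scene hook 196 [0.4714 0.165  0.0956] (np.float64(168.49468584895246), array([ 3.09482381, 14.53868706])) ((471.8083801269531, 162.66517639160156), (20.659379959106445, 42.61933898925781), 86.82597351074219)
scene handle 188 [0.4688 0.1631 0.15  ] (np.float64(150.82155448780404), array([4.09610837, 7.75040835])) ((471.06072998046875, 163.18167114257812), (19.743398666381836, 28.767349243164062), 54.15767288208008)
gate 16 [0.487 0.163 0.091]
foot 1260 ((560.541015625, -204.60623168945312), (120.65593719482422, 132.3724822998047), 77.37808227539062)
block [ 0.5517 -0.2067  0.2151] (np.float64(95.50372245898815), array([ 8.43169865, 11.02428621])) ((554.7777099609375, -204.76205444335938), (36.203102111816406, 33.13846206665039), 82.84674072265625)
eye 227 [ 0.4788 -0.1884  0.1827] 0.18288372702255173
-10 0.4805 [-0.1233 -0.0799] -12 0.4836 [-0.1057 -0.0626] -14 0.4857 [-0.0883 -0.045 ] -16 0.4877 [-0.071  -0.0273] -18 0.489 [-0.0537 -0.0097] -20 0.4895 [-0.0363  0.0079] -22 0.4894 [-0.0188  0.0255] -24 0.4887 [-0.0013  0.0434] 
top hook 76 [0.4702 0.1668 0.089 ] (np.float64(166.676006
[... 276 characters left out ...]
.11239624023438), (16.92639923095703, 23.972091674804688), 81.52642822265625)
gate 1 [0.47  0.161 0.158]
foot 1222 ((560.2199096679688, -202.1358184814453), (117.69678497314453, 128.36219787597656), 78.06891632080078)
block [ 0.5536 -0.2003  0.2159] (np.float64(81.59132869156043), array([8.71181849, 9.9736357 ])) ((553.611083984375, -200.41986083984375), (35.36347961425781, 30.807703018188477), 78.44606018066406)
eye 229 [ 0.4797 -0.1848  0.1835] 0.18341650859403946
-10 0.4794 [-0.1198 -0.0765] -12 0.4826 [-0.1025 -0.0591] -14 0.4851 [-0.0851 -0.0416] -16 0.4869 [-0.0677 -0.0241] -18 0.4879 [-0.0501 -0.0065] -20 0.4884 [-0.0324  0.0112] -22 0.4884 [-0.0149  0.0289] -24 0.4876 [0.0026 0.0467]
```

```bash
python3 -m crank '[[[-0.84,-0.74,-0.08,0,0,0,1],[-0.84,-0.74,-0.08,0,0,0,1],[-0.84,-0.74,-0.08,0,0,0,1],[-0.84,-0.74,-0.08,0,0,0,1],[-0.84,-0.74,-0.08,0,0,0,1],[-0.84,-0.74,-0.08,0,0,0,1],[-0.84,-0.74,-0.08,0,0,0,1],[-0.84,-0.74,-0.08,0,0,0,1]]]' && python3 -m crank '[[[-0.84,-0.74,-0.08,0,0,0,1],[-0.84,-0.74,-0.08,0,0,0,1],[-0.84,-0.74,-0.08,0,0,0,1],[-0.84,-0.74,-0.08,0,0,0,1],[-0.84,-0.74,-0.08,0,0,0,1],[-0.84,-0.74,-0.08,0,0,0,1],[-0.84,-0.74,-0.08,0,0,0,1],[-0.84,-0.74,-0.08,0,0,-0.68,0.2]]]'
python3 - <<'E'
from h import *
s=st(); M=Ro.from_rotvec(s['tcp_rot']).as_matrix(); print(M.round(3).tolist())
im,d,p=grab('wrist','w1')
P=cloud(load('w1'));near=np.hypot(P[...,0]-.47,P[...,1]-.166)<.05
print((-p['R'].T@p['t']).round(3))
for lo,hi in((.155,.17),(.13,.155),(.1,.127),(.07,.1)):
    q=P[near&(P[...,2]>lo)&(P[...,2]<hi)]
    if len(q)>5:
        R=cv2.minAreaRect((q[:,:2]*1000).astype(np.float32));w,v=np.linalg.eigh(np.cov(q[:,:2].T));print(lo,len(q),q.mean(0).round(4),R,np.degrees(np.arctan2(v[1,1],v[0,1])))
E
```

```text
t: 0.9
eef_pos: [0.3285, 0.3936, 0.2334]
tcp_rot: [-0.453, -3.108, 0.001]
wrist_force: [0.7, 0.2, -0.2]
width: 0.0949
grasp_force: 0.0
t: 1.7
eef_pos: [0.4709, 0.1659, 0.2527]
tcp_rot: [-0.345, -3.122, 0.0]
wrist_force: [0.9, 0.6, -0.1]
width: 0.0912
grasp_force: 0.0
{'t': 1.7, 'eef_pos': [0.4709, 0.1659, 0.2527], 'tcp_rot': [-0.3451, -3.122, 0.0002], 'wrist_force': [0.9253, 0.6231, -0.0978], 'torque': [-0.002, -0.0046, 0.0444], 'width': 0.0912, 'grasp_force': 0.0}
[[-0.976, 0.218, -0.001], [0.218, 0.976, -0.0], [0.001, -0.0, -1.0]]
[0.406 0.181 0.423]
0.155 939 [0.4712 0.1689 0.1631] ((472.42523193359375, 168.57374572753906), (16.562667846679688, 24.94230842590332), 77.84309387207031) 168.66995523330036
0.13 152 [0.461  0.1709 0.144 ] ((461.1943054199219, 170.8223114013672), (16.434432983398438, 1.7815377712249756), 80.46966552734375) 78.1560570419756
0.1 173 [0.4575 0.1717 0.117 ] ((457.77294921875, 171.70745849609375), (7.682188510894775, 9.300230979919434), 76.96945190429688) 171.9868195445126
0.07 49 [0.4539 0.1722 0.0864] ((454.35369873046875, 172.074951171875), (7.608530044555664, 2.8708841800689697), 83.68810272216797) 84.20373416986368
```

View pics/w1.png

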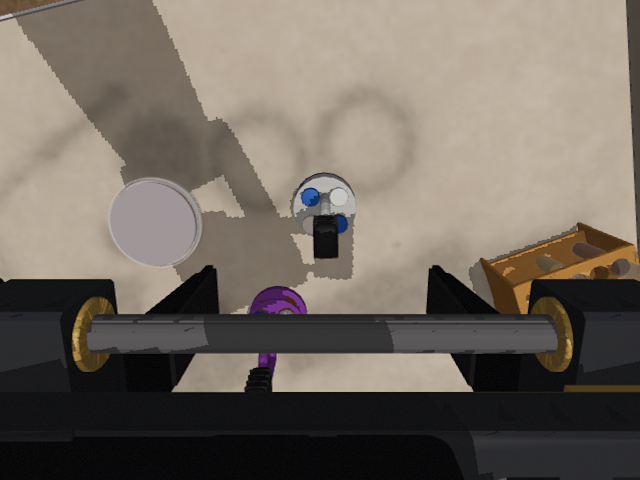

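The wrist view shows the steel carrier's handle at (325,237), centred between the fingers. The purple one, at (265,300), is clear of them. I'll descend and grip.

```bash
python3 -m crank '[[[0,0.1,0.6,0,0,0,0.2],[0,0,0.6,0,0,0,0.2],[0,0,0.6,0,0,0,0.2],[0,0,0.6,0,0,0,0.2],[0,0,0.6,0,0,0,0.2],[0,0,0.6,0,0,0,0.2],[-0.02,0,0.52,0,0,0,0.2],[0,0,0,0,0,0,0.2]]]' 60 && python3 -m crank '[[[0,0,0,0,0,0,-1],[0,0,0,0,0,0,-1],[0,0,0,0,0,0,-1],[0,0,0,0,0,0,-1],[0,0,0,0,0,0,-1],[0,0,0,0,0,0,-1],[0,0,0,0,0,0,-1],[0,0,0,0,0,0,-1]]]' 60
```

```text
t: 2.55
eef_pos: [0.4699, 0.1697, 0.1265]
tcp_rot: [-0.347, -3.117, 0.003]
wrist_force: [-0.4, 0.1, -0.5]
width: 0.0571
grasp_force: 0.0
t: 3.35
eef_pos: [0.4719, 0.1699, 0.1296]
tcp_rot: [-0.348, -3.122, 0.0]
wrist_force: [0.4, -1.1, 1.2]
width: 0.0157
grasp_force: 60.0
```

```bash
python3 -m crank '[[[0,0,-0.5,0,0,0,-1],[0,0,-0.8,0,0,0,-1],[0,0,-0.9,0,0,0,-1],[0,0,-0.6,0,0,0,-1],[0,-0.4,0,0,0,0,-1],[-0.04,-0.8,0,0,0,0,-1],[-0.04,-0.9,0,0,0,0,-1],[-0.04,-0.9,0,0,0,0,-1]]]' 60 && python3 -m crank '[[[-0.04,-0.9,0,0,0,0,-1],[-0.04,-0.9,0,0,0,0,-1],[-0.04,-0.9,0,0,0,0,-1],[-0.04,-0.9,0,0,0,0,-1],[-0.04,-0.9,0,0,0,0,-1],[-0.04,-0.9,0,0,0,0,-1],[-0.04,-0.9,0,0,0,0,-1],[-0.06,-0.9,0,0,0,0,-1]]]' 60 && python3 -m crank '[[[0,-0.6,0,0,0,0,-1],[0,-0.4,0,0,0,0,-1],[0,-0.2,0,0,0,0,-1],[0,0,0,0,0,0,-1],[0,0,0,0,0,0,-1],[0,0,0,0,0,0,-1],[0,0,0,0,0,0,-1],[0,0,0,0,0,0,-1]]]' 60
python3 - <<'E'
from h import *
s=st()
for n,nm in(('wrist','w2'),('scene','s2'),('top','t2')): grab(n,nm)
a=load('w2')['im'];b=cv2.resize(load('s2')['im'][190:340,290:490],(640,480),interpolation=cv2.INTER_CUBIC)
cv2.imwrite('pics/c2.png',cv2.resize(np.hstack([a,b]),(800,300)))
for nm in('w2','s2','t2'):
    P=cloud(load(nm));a=np.radians(-12.2);e=P[...,0]*np.cos(a)+P[...,1]*np.sin(a);f=-P[...,0]*np.sin(a)+P[...,1]*np.cos(a)
    z=P[...,2]
    k=(abs(f+.0825)<.03)&(e>.472)&(e<.53)&(z>.165)&(z<.21)
    if k.sum()>5:
        print(nm,'eye',k.sum(),'z',np.percentile(z[k],[5,25,50,75,95]).round(4),'e',np.percentile(e[k],[1,5]).round(4),'f',np.percentile(f[k],[1,50,99]).round(4))
        k2=k&(e<np.percentile(e[k],1)+.007); print('  front bar z',np.percentile(z[k2],[10,50,90]).round(4),'e',e[k2].mean().round(4),'f',np.percentile(f[k2],[1,50,99]).round(4))
    k=(abs(f+.0825)<.03)&(e<.47)&(e>.39)
    for lo,hi in((.19,.21),(.15,.19),(.12,.14),(.222,.255)):
        q=k&(z>lo)&(z<hi)
        if q.sum()>5: print('   carrier',lo,q.sum(),'e',np.percentile(e[q],[1,50,99]).round(4),'f',np.percentile(f[q],[1,50,99]).round(4),'z',np.percentile(z[q],[1,50,99]).round(4))
E
```

```text
t: 4.15
eef_pos: [0.4541, 0.0801, 0.2118]
tcp_rot: [-0.346, -3.12, 0.001]
wrist_force: [1.3, -0.4, -3.2]
width: 0.0155
grasp_force: 60.0
t: 4.95
eef_pos: [0.4163, -0.1326, 0.2119]
tcp_rot: [-0.348, -3.12, -0.001]
wrist_force: [0.7, 0.3, -3.0]
width: 0.0155
grasp_force: 60.0
t: 5.75
eef_pos: [0.4103, -0.1662, 0.2135]
tcp_rot: [0.346, 3.122, 0.0]
wrist_force: [-0.5, -0.4, -3.5]
width: 0.0157
grasp_force: 60.0
{'t': 5.75, 'eef_pos': [0.4103, -0.1662, 0.2135], 'tcp_rot': [0.3462, 3.1224, 0.0001], 'wrist_force': [-0.4915, -0.4412, -3.4666], 'torque': [-0.0471, 0.0521, 0.0059], 'width': 0.0157, 'grasp_force': 59.968}
w2 eye 641 z [0.1825 0.1837 0.1842 0.1849 0.1856] e [0.4839 0.4843] f [-0.0866 -0.0721 -0.0596]
  front bar z [0.1832 0.1843 0.1854] e 0.4868 f [-0.0869 -0.0748 -0.0631]
   carrier 0.19 534 e [0.4169 0.4218 0.4276] f [-0.0787 -0.0749 -0.0709] z [0.1905 0.2032 0.2092]
   carrier 0.15 214 e [0.4166 0.4173 0.4198] f [-0.0787 -0.0749 -0.071 ] z [0.1554 0.175  0.1898]
   carrier 0.12 4397 e [0.4083 0.428  0.452 ] f [-0.1031 -0.0799 -0.053 ] z [0.1203 0.1226 0.1378]
   carrier 0.222 2914 e [0.4234 0.4249 0.4454] f [-0.0891 -0.0746 -0.0604] z [0.2228 0.2432 0.2543]
s2 eye 211 z [0.1791 0.1811 0.1829 0.1841 0.1861] e [0.4831 0.4844] f [-0.1044 -0.0825 -0.0607]
  front bar z [0.1797 0.1825 0.1847] e 0.4863 f [-0.0995 -0.0823 -0.0644]
   carrier 0.19 86 e [0.4176 0.4276 0.4542] f [-0.0826 -0.0785 -0.0722] z [0.1906 0.2    0.2085]
   carrier 0.15 201 e [0.4167 0.4374 0.4569] f [-0.084  -0.0787 -0.0723] z [0.1507 0.1629 0.1892]
   carrier 0.12 440 e [0.4099 0.4284 0.4594] f [-0.1051 -0.086  -0.0576] z [0.1201 0.1285 0.1386]
   carrier 0.222 363 e [0.4234 0.4278 0.4483] f [-0.0949 -0.0829 -0.0614] z [0.2229 0.2409 0.2548]
```

View pics/c2.png

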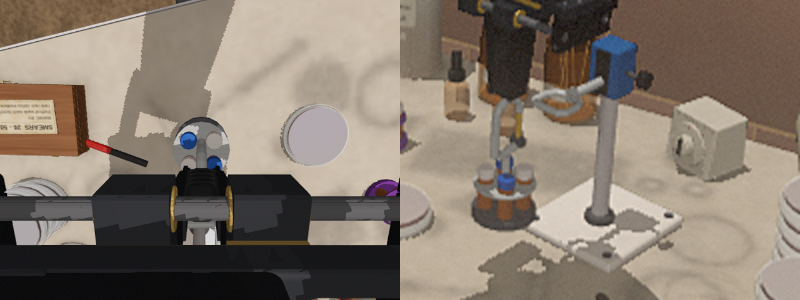

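The wrist view shows the carrier held upright with the eye just ahead of it. The scene crop shows the open eye ring at (560,98) and the hook mouth at (515,115), both at about the same height. I'll align by -6.5 mm sideways and +3 mm up, then advance to just before contact.

```bash
python3 -m crank '[[[0,-0.22,-0.1,0,0,0,-1],[-0.2,0,0,0,0,0,-1],[-0.3,0,0,0,0,0,-1],[-0.2,0,0,0,0,0,-1],[-0.1,0,0,0,0,0,-1],[0,0,0,0,0,0,-1],[0,0,0,0,0,0,-1],[0,0,0,0,0,0,-1]]]' 60
python3 - <<'E'
from h import *
s=st(); p=s['eef_pos']; print('e',p[0]*.9774-p[1]*.2113,'f',p[0]*.2113+p[1]*.9774)
E
```

```text
t: 6.7
eef_pos: [0.4319, -0.1782, 0.2163]
tcp_rot: [-0.348, -3.122, -0.0]
wrist_force: [0.3, -0.0, -3.2]
width: 0.0156
grasp_force: 60.0
{'t': 6.7, 'eef_pos': [0.4319, -0.1782, 0.2163], 'tcp_rot': [-0.3476, -3.122, -0.0002], 'wrist_force': [0.31, -0.043, -3.1909], 'torque': [-0.0344, 0.0746, -0.0235], 'width': 0.0156, 'grasp_force': 59.9682}
e 0.45982619059969737 f -0.08289759979928761
```

```bash
python3 -m crank '[[[-0.07,0,0,0,0,0,-1],[-0.07,0,0,0,0,0,-1],[-0.07,0,0,0,0,0,-1],[-0.07,0,0,0,0,0,-1],[-0.07,0,0,0,0,0,-1],[-0.07,0,0,0,0,0,-1],[0,0,0,0,0,0,-1],[0,0,0,0,0,0,-1]]]' 60
python3 -m crank '[[[-0.07,0,0,0,0,0,-1],[-0.07,0,0,0,0,0,-1],[0,0,0,0,0,0,-1],[0,0,0,0,0,0,-1],[0,0,0,0,0,0,-1],[0,0,0,0,0,0,-1],[0,0,0,0,0,0,-1],[0,0,0,0,0,0,-1]]]' 60
python3 - <<'E'
from h import *
s=st(); p=s['eef_pos']; print('e',p[0]*.9774-p[1]*.2113,'f',p[0]*.2113+p[1]*.9774)
E
```

```text
t: 7.5
eef_pos: [0.4441, -0.181, 0.2161]
tcp_rot: [-0.348, -3.121, -0.0]
wrist_force: [-4.1, 0.2, -4.3]
width: 0.0157
grasp_force: 60.0
t: 8.3
eef_pos: [0.4484, -0.1819, 0.2164]
tcp_rot: [-0.348, -3.122, -0.0]
wrist_force: [-5.0, 1.3, -3.7]
width: 0.0155
grasp_force: 60.0
{'t': 8.3, 'eef_pos': [0.4484, -0.1819, 0.2164], 'tcp_rot': [-0.3477, -3.122, -0.0003], 'wrist_force': [-5.0085, 1.2579, -3.6659], 'torque': [0.2855, 1.1407, 0.0378], 'width': 0.0155, 'grasp_force': 59.9672}
e 0.47666718853653706 f -0.0830666364912578
```

```bash
python3 -m crank '[[[-0.08,0,0,0,0,0,-1],[-0.08,0,0,0,0,0,-1],[-0.08,0,0,0,0,0,-1],[-0.06,0,0,0,0,0,-1],[0,0,0,0,0,0,-1],[0,0,0,0,0,0,-1],[0,0,0,0,0,0,-1],[0,0,0,0,0,0,-1]]]' 60
python3 - <<'E'
from h import *
s=st(); p=s['eef_pos']; print('e',p[0]*.9774-p[1]*.2113,'f',p[0]*.2113+p[1]*.9774)
for n,nm in(('scene','s3'),('wrist','w3')): grab(n,nm)
b=cv2.resize(load('s3')['im'][190:310,320:440],(600,600),interpolation=cv2.INTER_CUBIC)
cv2.imwrite('pics/c3.png',b)
for nm in('s3','w3'):
    P=cloud(load(nm));a=np.radians(-12.2);e=P[...,0]*np.cos(a)+P[...,1]*np.sin(a);f=-P[...,0]*np.sin(a)+P[...,1]*np.cos(a);z=P[...,2]
    k=(abs(f+.081)<.008)&(e<.475)&(e>.43)
    for lo in np.arange(.15,.21,.01):
        q=k&(z>lo)&(z<lo+.01)
        if q.sum()>5: print(nm,lo.round(3),q.sum(),'back e',np.percentile(e[q],[1,10]).round(4))
E
```

```text
t: 9.1
eef_pos: [0.4573, -0.1839, 0.2165]
tcp_rot: [0.348, 3.122, 0.0]
wrist_force: [-4.1, 0.8, -4.5]
width: 0.0158
grasp_force: 60.0
{'t': 9.1, 'eef_pos': [0.4573, -0.1839, 0.2165], 'tcp_rot': [0.3476, 3.122, 0.0001], 'wrist_force': [-4.1159, 0.7515, -4.4621], 'torque': [0.2773, 1.0502, -0.0428], 'width': 0.0158, 'grasp_force': 59.9678}
e 0.4858385007009541 f -0.08316276098023966
s3 0.15 11 back e [0.4673 0.468 ]
s3 0.16 18 back e [0.4651 0.4666]
s3 0.17 23 back e [0.4664 0.4669]
s3 0.18 16 back e [0.4664 0.4678]
s3 0.19 20 back e [0.4653 0.467 ]
s3 0.2 17 back e [0.468  0.4693]
w3 0.15 10 back e [0.4662 0.4663]
w3 0.16 54 back e [0.4662 0.4664]
w3 0.17 61 back e [0.4661 0.4664]
w3 0.18 68 back e [0.4662 0.4664]
w3 0.19 115 back e [0.4663 0.4665]
w3 0.2 326 back e [0.4674 0.4684]
```

View pics/c3.png

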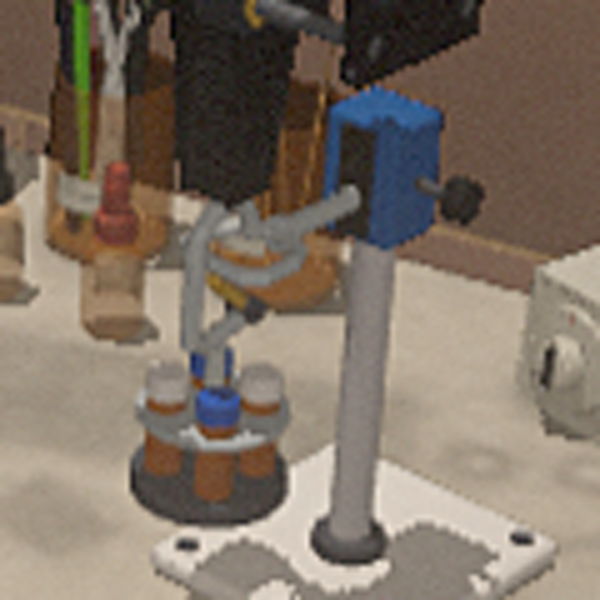

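The crop shows the eye's bar inside the hook, the gate swung inwards at (230,290), and the carrier upright. Now I'll lower.

```bash
python3 -m crank '[[[0,0,0.08,0,0,0,-1],[0,0,0.08,0,0,0,-1],[0,0,0.08,0,0,0,-1],[0,0,0.08,0,0,0,-1],[0,0,0.08,0,0,0,-1],[0,0,0.08,0,0,0,-1],[0,0,0,0,0,0,-1],[0,0,0,0,0,0,-1]]]' 60
python3 -m crank '[[[0,0,0.05,0,0,0,-1],[0,0,0.05,0,0,0,-1],[0,0,0.05,0,0,0,-1],[0,0,0,0,0,0,-1],[0,0,0,0,0,0,-1],[0,0,0,0,0,0,-1],[0,0,0,0,0,0,-1],[0,0,0,0,0,0,-1]]]' 60
```

```text
t: 10.0
eef_pos: [0.4573, -0.184, 0.202]
tcp_rot: [0.348, 3.122, -0.0]
wrist_force: [-0.1, -0.5, -3.1]
width: 0.0157
grasp_force: 60.0
t: 10.8
eef_pos: [0.4572, -0.1839, 0.1975]
tcp_rot: [-0.348, -3.122, -0.0]
wrist_force: [0.8, 0.1, -3.0]
width: 0.0157
grasp_force: 60.0
```

The horizontal force has gone, so the gate has snapped shut. I'll lower in small guarded steps until the eye bears.

```bash
cat > chk.py <<'E'
import sys
from rig import r
s=r.observe(); F=s['wrist_force'][2]+3.2; print('CHK z %.4f eye load %.2f'%(s['eef_pos'][2],F)); sys.exit(F>2.6)
E
D='0'
python3 -m crank '[[[0,0,0.05,0,0,0,-1],[0,0,0,0,0,0,-1],[0,0,0,0,0,0,-1],[0,0,0,0,0,0,-1],[0,0,0,0,0,0,-1],[0,0,0,0,0,0,-1],[0,0,0,0,0,0,-1],[0,0,0,0,0,0,-1]]]' 60 >/dev/null && python3 chk.py &&
python3 -m crank '[[[0,0,0.05,0,0,0,-1],[0,0,0,0,0,0,-1],[0,0,0,0,0,0,-1],[0,0,0,0,0,0,-1],[0,0,0,0,0,0,-1],[0,0,0,0,0,0,-1],[0,0,0,0,0,0,-1],[0,0,0,0,0,0,-1]]]' 60 >/dev/null && python3 chk.py &&
python3 -m crank '[[[0,0,0.05,0,0,0,-1],[0,0,0,0,0,0,-1],[0,0,0,0,0,0,-1],[0,0,0,0,0,0,-1],[0,0,0,0,0,0,-1],[0,0,0,0,0,0,-1],[0,0,0,0,0,0,-1],[0,0,0,0,0,0,-1]]]' 60 >/dev/null && python3 chk.py &&
python3 -m crank '[[[0,0,0.05,0,0,0,-1],[0,0,0,0,0,0,-1],[0,0,0,0,0,0,-1],[0,0,0,0,0,0,-1],[0,0,0,0,0,0,-1],[0,0,0,0,0,0,-1],[0,0,0,0,0,0,-1],[0,0,0,0,0,0,-1]]]' 60 >/dev/null && python3 chk.py &&
python3 -m crank '[[[0,0,0.05,0,0,0,-1],[0,0,0,0,0,0,-1],[0,0,0,0,0,0,-1],[0,0,0,0,0,0,-1],[0,0,0,0,0,0,-1],[0,0,0,0,0,0,-1],[0,0,0,0,0,0,-1],[0,0,0,0,0,0,-1]]]' 60 >/dev/null && python3 chk.py
python3 - <<'E'
from h import *
grab('scene','s4')
cv2.imwrite('pics/c4.png',cv2.resize(load('s4')['im'][190:310,320:440],(600,600),interpolation=cv2.INTER_CUBIC))
E
```

```text
CHK z 0.1960 eye load 0.63False
```

View pics/c4.png

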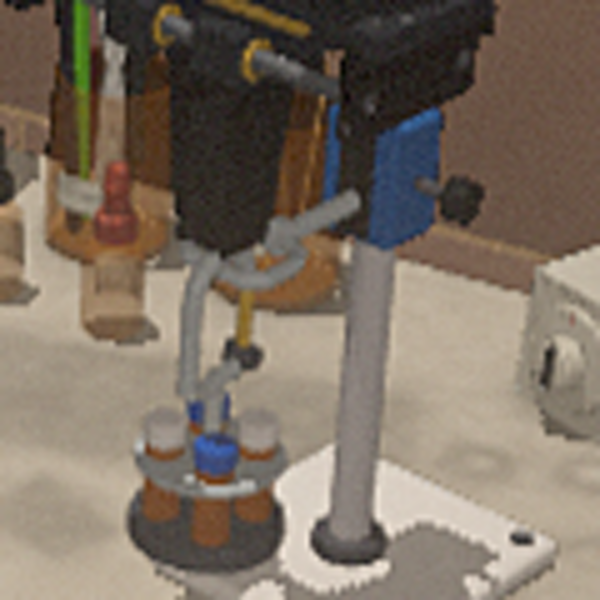

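The crop shows the gate upright (shut) at (245,320) below the eye, with the bar in the top bend. The guard script exited by mistake because its exit code was a numpy bool, so I'll fix that and continue.

```bash
sed -i 's/sys.exit(F>2.6)/sys.exit(int(F>2.6))/' chk.py
python3 -m crank '[[[0,0,0.05,0,0,0,-1],[0,0,0,0,0,0,-1],[0,0,0,0,0,0,-1],[0,0,0,0,0,0,-1],[0,0,0,0,0,0,-1],[0,0,0,0,0,0,-1],[0,0,0,0,0,0,-1],[0,0,0,0,0,0,-1]]]' 60 >/dev/null && python3 chk.py &&
python3 -m crank '[[[0,0,0.05,0,0,0,-1],[0,0,0,0,0,0,-1],[0,0,0,0,0,0,-1],[0,0,0,0,0,0,-1],[0,0,0,0,0,0,-1],[0,0,0,0,0,0,-1],[0,0,0,0,0,0,-1],[0,0,0,0,0,0,-1]]]' 60 >/dev/null && python3 chk.py &&
python3 -m crank '[[[0,0,0.05,0,0,0,-1],[0,0,0,0,0,0,-1],[0,0,0,0,0,0,-1],[0,0,0,0,0,0,-1],[0,0,0,0,0,0,-1],[0,0,0,0,0,0,-1],[0,0,0,0,0,0,-1],[0,0,0,0,0,0,-1]]]' 60 >/dev/null && python3 chk.py &&
python3 -m crank '[[[0,0,0.05,0,0,0,-1],[0,0,0,0,0,0,-1],[0,0,0,0,0,0,-1],[0,0,0,0,0,0,-1],[0,0,0,0,0,0,-1],[0,0,0,0,0,0,-1],[0,0,0,0,0,0,-1],[0,0,0,0,0,0,-1]]]' 60 >/dev/null && python3 chk.py &&
python3 -m crank '[[[0,0,0.05,0,0,0,-1],[0,0,0,0,0,0,-1],[0,0,0,0,0,0,-1],[0,0,0,0,0,0,-1],[0,0,0,0,0,0,-1],[0,0,0,0,0,0,-1],[0,0,0,0,0,0,-1],[0,0,0,0,0,0,-1]]]' 60 >/dev/null && python3 chk.py &&
python3 -m crank '[[[0,0,0.05,0,0,0,-1],[0,0,0,0,0,0,-1],[0,0,0,0,0,0,-1],[0,0,0,0,0,0,-1],[0,0,0,0,0,0,-1],[0,0,0,0,0,0,-1],[0,0,0,0,0,0,-1],[0,0,0,0,0,0,-1]]]' 60 >/dev/null && python3 chk.py &&
python3 -m crank '[[[0,0,0.05,0,0,0,-1],[0,0,0,0,0,0,-1],[0,0,0,0,0,0,-1],[0,0,0,0,0,0,-1],[0,0,0,0,0,0,-1],[0,0,0,0,0,0,-1],[0,0,0,0,0,0,-1],[0,0,0,0,0,0,-1]]]' 60 >/dev/null && python3 chk.py
```

```text
CHK z 0.1946 eye load -0.69
CHK z 0.1930 eye load 0.06
CHK z 0.1919 eye load 6.25
```

```bash
cat > ld.py <<'E'
from rig import r
import numpy as np
L=[]
for i in range(6):
    s=r.observe(); L.append([s['wrist_force'][2]+3.2,s['eef_pos'][2]]); r.grab_frame('top')
L=np.array(L); print(L[:,0].round(2),L.mean(0).round(4),s['t'])
E
python3 ld.py
python3 -m crank '[[[0,0,0.01,0,0,0,-1],[0,0,0,0,0,0,-1],[0,0,0,0,0,0,-1],[0,0,0,0,0,0,-1],[0,0,0,0,0,0,-1],[0,0,0,0,0,0,-1],[0,0,0,0,0,0,-1],[0,0,0,0,0,0,-1]]]' 60 >/dev/null; python3 ld.py
```

```text
[6.25 6.39 6.01 7.22 5.99 6.42] [6.3814 0.1919] 14.3
[7.2  8.96 8.4  8.07 8.97 7.9 ] [8.2488 0.1917] 15.4
```

```bash
python3 -m crank '[[[0,0,0.01,0,0,0,-1],[0,0,0.01,0,0,0,-1],[0,0,0,0,0,0,-1],[0,0,0,0,0,0,-1],[0,0,0,0,0,0,-1],[0,0,0,0,0,0,-1],[0,0,0,0,0,0,-1],[0,0,0,0,0,0,-1]]]' 60 >/dev/null; python3 ld.py
```

```text
[ 9.24  9.86  9.82 10.54 10.57  9.19] [9.8697 0.1915] 16.5
```

```bash
python3 -m crank '[[[0,0,0.01,0,0,0,-1],[0,0,0.01,0,0,0,-1],[0,0,0,0,0,0,-1],[0,0,0,0,0,0,-1],[0,0,0,0,0,0,-1],[0,0,0,0,0,0,-1],[0,0,0,0,0,0,-1],[0,0,0,0,0,0,-1]]]' 60 >/dev/null; python3 ld.py
```

```text
[10.87 11.81 12.66 12.41 11.56 10.91] [11.7049  0.1913] 17.6
```

```bash
python3 -m crank '[[[0,0,0.006,0,0,0,-1],[0,0,0,0,0,0,-1],[0,0,0,0,0,0,-1],[0,0,0,0,0,0,-1],[0,0,0,0,0,0,-1],[0,0,0,0,0,0,-1],[0,0,0,0,0,0,-1],[0,0,0,0,0,0,-1]]]' 60 >/dev/null; python3 ld.py
```

```text
[11.28 11.96 11.31 13.27 14.07 11.67] [12.2592  0.1913] 18.7
```

The eye has carried about 12 N for over a second. I'll ease the load off to about the carrier's own weight (3 N) before releasing.

```bash
python3 -m crank '[[[0,0,-0.02,0,0,0,-1],[0,0,-0.02,0,0,0,-1],[0,0,-0.02,0,0,0,-1],[0,0,0,0,0,0,-1],[0,0,0,0,0,0,-1],[0,0,0,0,0,0,-1],[0,0,0,0,0,0,-1],[0,0,0,0,0,0,-1]]]' 60 >/dev/null; python3 ld.py
```

```text
[8.28 8.06 7.45 7.4  7.09 7.73] [7.6711 0.1917] 19.8
```

```bash
python3 -m crank '[[[0,0,-0.02,0,0,0,-1],[0,0,-0.02,0,0,0,-1],[0,0,-0.02,0,0,0,-1],[0,0,0,0,0,0,-1],[0,0,0,0,0,0,-1],[0,0,0,0,0,0,-1],[0,0,0,0,0,0,-1],[0,0,0,0,0,0,-1]]]' 60 ; python3 ld.py
```

```text
t: 20.65
eef_pos: [0.4568, -0.1837, 0.1929]
tcp_rot: [-0.347, -3.121, -0.001]
wrist_force: [-0.1, -0.0, -3.0]
width: 0.0158
grasp_force: 60.0
[ 0.23  0.52 -0.28 -0.09 -0.53  0.2 ] [0.0085 0.193 ] 20.9
```

```bash
python3 -m crank '[[[0,0,0.02,0,0,0,-1],[0,0,0,0,0,0,-1],[0,0,0,0,0,0,-1],[0,0,0,0,0,0,-1],[0,0,0,0,0,0,-1],[0,0,0,0,0,0,-1],[0,0,0,0,0,0,-1],[0,0,0,0,0,0,-1]]]' 5 && python3 -m crank '[[[0,0,0,0,0,0,-0.6],[0,0,0,0,0,0,-0.5],[0,0,0,0,0,0,-0.3],[0,0,0,0,0,0,-0.2],[0,0,0,0,0,0,-0.2],[0,0,0,0,0,0,-0.2],[0,0,0,0,0,0,-0.2],[0,0,0,0,0,0,-0.2]]]' 5
```

```text
t: 21.75
eef_pos: [0.4572, -0.184, 0.1929]
tcp_rot: [-0.348, -3.122, 0.0]
wrist_force: [0.2, 0.6, -2.9]
width: 0.0158
grasp_force: 5.0
t: 22.55
eef_pos: [0.4572, -0.184, 0.1929]
tcp_rot: [-0.348, -3.122, 0.0]
wrist_force: [-0.3, 0.2, 0.6]
width: 0.0379
grasp_force: 0.0
```

```bash
python3 -m crank '[[[0,0,-0.2,0,0,0,-0.2],[0,0,-0.4,0,0,0,-0.2],[0,0,-0.5,0,0,0,-0.2],[0,0,-0.6,0,0,0,-0.2],[0,0,-0.7,0,0,0,-0.2],[0,0,-0.7,0,0,0,-0.2],[0,0,-0.7,0,0,0,-0.2],[0,0,-0.4,0,0,0,-0.2]]]' && python3 -m crank '[[[0,0,0,0,0,0,-0.2],[0,0,0,0,0,0,-0.2],[0,0,0,0,0,0,-0.2],[0,0,0,0,0,0,-0.2],[0,0,0,0,0,0,-0.2],[0,0,0,0,0,0,-0.2],[0,0,0,0,0,0,-0.2],[0,0,0,0,0,0,-0.2]]]' 
python3 - <<'E'
from h import *
def m():
    z=load('s5');P=cloud(z);k=(P[...,2]>.03)&(P[...,2]<.23)&(np.hypot(P[...,0]-.457,P[...,1]+.184)<.05)
    return z['im'],P[k].mean(0).round(4)
grab('scene','s5');A,a=m()
for i in range(12): im=r.grab_frame('scene')[0]
grab('scene','s5');B,b=m()
print(a,b,cv2.absdiff(A,B)[190:330,310:450].mean()); st()
cv2.imwrite('pics/c5.png',cv2.resize(B[180:320,310:450],(600,600),interpolation=cv2.INTER_CUBIC))
E
```

```text
t: 23.35
eef_pos: [0.458, -0.1844, 0.3228]
tcp_rot: [0.347, 3.118, -0.003]
wrist_force: [0.5, 0.1, -0.4]
width: 0.038
grasp_force: 0.0
t: 24.15
eef_pos: [0.4572, -0.184, 0.3188]
tcp_rot: [-0.348, -3.122, -0.0]
wrist_force: [-0.2, 0.3, 0.7]
width: 0.0383
grasp_force: 0.0
[ 0.4534 -0.1899  0.1291] [ 0.4533 -0.1899  0.129 ] 2.694778911564626
{'t': 24.85, 'eef_pos': [0.4573, -0.184, 0.3189], 'tcp_rot': [0.3478, 3.1223, -0.0], 'wrist_force': [-0.0298, 0.9331, -0.3176], 'torque': [-0.0322, -0.0167, 0.001], 'width': 0.0378, 'grasp_force': 0.0}
```

View pics/c5.png

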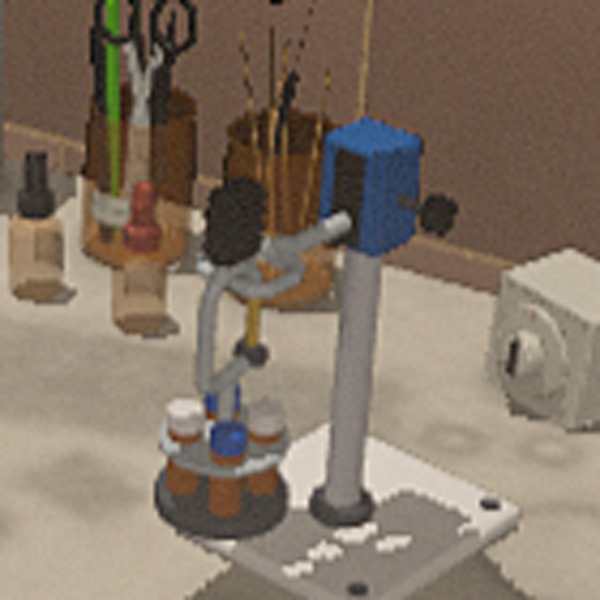

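The carrier hangs still on the eye: the gate is shut at (255,320), the bar is in the top bend at (230,275), and the gripper is clear.

```bash
python3 -c "
from rig import r
print(r.job_done())"
```

```text
the job is handed in; nothing more can be done
None
```

The steel carrier hangs still on the eye with its gate shut; the eye read about 12 N for over a second (highest reading 14 N), the gripper is clear, and the job was handed in at about 25 s.

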